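# Roll the roller blank into the V-block and push it up to the stop

### The arm

A 6-joint arm with a two-finger parallel gripper is mounted at the origin on a cart in front of the work surface, level with it; the furniture and walls round the work are solid. World frame = base frame: x ahead of the robot, y to its left, z up, the work surface at z = 0. Lengths are in m, angles in rad, forces in N, time in s.
With the tool pointing down it reaches from about 0.375 to 0.825 m from the base axis. Payload 5.5 kg.
Tool frame: the origin (TCP) lies at the very end of the fingers, on their centre line; the grasp point (between the pads) lies 19 mm behind it; z points along the fingers, x is the direction in which the jaws open and shut, and the axes are right-handed (so a half turn about z gives the same grasp; the last joint's range is limited). The gripper opens to 85 mm and grips with 20 to 120 N. Pads are 22 mm wide; open, the fingers measure 114 mm over their backs; the gripper's body (76 mm by 85 mm) begins 54 mm behind the grasp point. The pads swing forward as they close: fully open they stand 13 mm farther back than shut.
Start: joints at [1.25, 0.314, -0.047, 1.21, 0, 1.571], TCP at [0.189, 0.569, 0.231] pointing down, gripper open.
Joint ranges: [-2.67, 2.67], [-0.69, 1.73], [-1.03, 1.25], [-2.08, 2.16], [-1.42, 1.45], [-3.14, 3.14]. Speed limits (rad/s): [2.39, 2.39, 3.01, 3.14, 3.14, 3.14].

### API

Orientations are given as a unit quaternion [x, y, z, w].
In Python, from plant import readout, camera, r gives the robot as it stands.
- The arm moves only by the shell command python3 -m crank 'ROWS' [OPENING] [FORCE]. ROWS is JSON, a list of rows, each a list of 6 numbers: the shift along the world's x, y, z in units of 75 mm (1.0 is 75 mm), then the turn, a rotation vector about the world's x, y, z in units of 45 degrees (1.0 is 45 degrees). In form: [[tx, ty, tz, ax, ay, az], ...]. A call has 1 to 20 rows; each row shifts and turns the commanded pose from where the row before left it; what a row does not reach is not made up. A row lasts 1/8 s, in which the tool goes at most 62.5 mm and 10.7 degrees, less where a joint would pass 70% of its speed; a pose out of reach is approached as far as the arm can. A call with a number of a shift or a turn outside -1 to 1 is refused whole. A call with a gripper value outside its range is refused whole. OPENING is the finger opening in mm, from 0 to 85.4, set as the call begins (- or left out, the last holds). The fingers move at their own pace and stop on an object; FORCE is the grip in N (left out, the last holds). Time passes only in rows, so rows that do not move let the fingers close. It gives the time, the measured TCP pose, the force and the opening at its end, in the units of the state.
- readout.sense(): the state, without advancing time (a new reading comes with each control period).
- camera(name): name is "scene" or "top" or "wrist"; returns a dict with "color" (384x512x3 uint8, red, green, blue), "fx", "fy", "cx", "cy" (pixels), "k1" (the pictures are not rectified: a ray, as slopes to the right and down, at radius r is drawn at 1 + k1 r^2 times it, then the intrinsics apply), "rvec" (rotation vector, rad) and "tvec" (3), from world to camera coordinates, as OpenCV has them; the wrist camera has in their place "hand_eye" (4x4, takes a point from camera to tool coordinates, whose origin is the TCP and whose axes are the tool frame's). Camera axes: x right, y down, z forward; pixel columns grow to the right and rows downward; lengths in m; the calibration is good to about 2 mm. A picture is of the moment at which its call begins: read the wrist's pose just before it. There is no depth.
- r.job_done(): hands the job in, once; it reports no verdict.
The state is a dict: "time": time; "joint_positions": joint angles; "qd": joint speeds; "joint_efforts": joint torques, N m; "position": TCP position; "orientation": TCP orientation; "contact_force": force on the tool from outside, world axes, zero at the start; "torque": the same for the moment, N m; "finger_gap": finger opening in m.
Only numpy, scipy, OpenCV 4.12 (cv2) and the standard library are available. Lean on these libraries where they do the work, as an engineer would, in place of code of your own. Each camera call takes 0.05 s, during which the arm holds its last target.

### The job

With the fingertips against its side, roll the thicker of the two round bars over the bench and push it up the ramp of the V-block so that it drops into the V. Then push it endways by its near end until its far end is against the stop plate, and leave it lying there. Only push: do not grip or lift the bar, and leave the thin bar and everything else where it is.

Things in the scene. Friction and masses are not known exactly. Their poses are not given: they have to be found in the camera images.
- thick_bar: the thicker of two plain solid aluminium bars, mm: 40 diameter, 140 long, about 0.45 kg; origin at its centre, x along its axis, +x end farther from the robot (y, z turn as it rolls). Starts left or right of the V-block, axis within 10 degrees of the V. Rolls freely when pushed from the side at mid height; about 5 to 15 N pushes it up the ramp (it may slide there), about 3 N endways in the V
- v_block: fixed low steel V-block, mm: 120 long (x -60 to 60), a ramp up each long side. Origin on the bench under the middle of the V; x along the V, away from the robot; y across. 90 degree V: bottom line at height 3, edges (crests) at height 19, y = +-16; beyond them the ramps fall straight to the bench at y = +-76. Near end (-x) open; far end closed by an upright stop plate 50 wide, 46 high, 12 thick
- v_seat (a point): point on the bottom line of the V at the middle of its length, 3 mm above the bench; axes as the V-block's. The thick bar seated in the V has its centre 31 mm above the bench
- stop_face (a point): point on the near face of the stop plate (V-block's x = 60 mm), on the V's centre line, 31 mm high, where the thick bar's far end will touch; axes as the V-block's. The bar then has its centre at the V-block's x = -10 mm and sticks out 20 mm past the block's near end
- thin_bar: the thinner aluminium bar, 24 mm in diameter, 140 mm long, lying on the bench on the other side of the V-block; to be left alone. It rolls if touched. Origin at its centre, x along its axis
- height_gauge: stepped beech gauge block, 50x90x47 mm; a bystander; origin at the middle of its underside
- tin_can: bare tin can standing upright, 73 across, 85 mm tall; a bystander; origin at the middle of its underside
- brush: paint brush with a black handle, 132x26x13 mm, lying flat; a bystander; origin at the middle of its underside
- tally_counter: round metal hand tally counter, 55x58x29 mm; a bystander; origin at the middle of its underside
- marker: capped felt marker, 142 long, 16 mm thick, lying down; a bystander; origin at the middle of its underside

How it is judged:
On the way, in this order (a step that is already met when the one before it is completed fails the run):
1. the thick bar rolls over the bench (turning about its axis, 30 mm or more from where it started, not yet up the ramp) (distance of thick_bar from where it was at the start of the episode above 0.03 m and height (world z) of thick_bar below 0.0235 m and angular speed of thick_bar above 0.2 rad/s), for 0.1 s.
2. the thick bar lies seated in the V (y of thick_bar in the frame of v_block between -0.005 and 0.005 m and z of thick_bar in the frame of v_block between 0.028 and 0.0345 m and angle between the x axis of thick_bar and the x axis of v_block, either way round below 0.06 rad), for 0.2 s.
At the end, for the whole second after the job is handed in: the thick bar lies at rest in the V (centre within 5 mm of the V's centre line and about 3 mm of its seated height, axis within 0.06 rad of the V), its far end within 4.5 mm of the stop plate; the thin bar and the bystanders are within 30 mm of where they stood (all of step 2 and x of thick_bar in the frame of v_block between -0.0145 and -0.005 m and linear speed of thick_bar below 0.02 m/s); the robot touches nothing.
It fails at once if the thick bar is lifted clear of bench or block (height (world z) of thick_bar above 0.05 m).
It fails at once if the thick bar is tipped up (angle between thick_bar's own x axis and vertical below 1.3 rad).
It fails at once if the thin bar is moved (distance of thin_bar from where it was at the start of the episode above 0.03 m).
It fails at once if a bystander (gauge block, tin can, brush, tally counter, marker) is moved more than 30 mm (distance of any of height_gauge, tin_can, brush, tally_counter, marker from where it was at the start of the episode above 0.03 m).
It also fails if it takes over 51 s, if anything falls off the work surface, if the arm or the gripper's body presses on something with over 40 N, if the wrist force passes 120 N, or if a joint passes its speed limit or range.

## Working session

There is one attempt and no reset: what is moved stays moved. The work goes in short steps, Python scripts to look and compute and a shell command to move; the robot and the scene stay as the last step left them, time stands still between calls to the robot, and variables do not carry over. Pictures are saved under pics/ and viewed, and the job is handed in when it is done.

```bash
mkdir -p pics; ls
python3 - <<'E'
from plant import readout,camera,r
import cv2
print(readout.sense())
for n in ("scene","top"):
    c=camera(n); cv2.imwrite(f"pics/{n}0.png",c["color"][:,:,::-1])
    print(n,{k:v for k,v in c.items() if k!="color"})
E
```

```text
pics
{'time': 0.0, 'joint_positions': array([ 1.24997543e+00,  3.14255764e-01, -4.80613321e-02,  1.21020864e+00,
        7.83030492e-06,  1.57076256e+00]), 'qd': array([ 0.00113558,  0.00148385, -0.00019711, -0.00068702,  0.0003893 ,
        0.00027366]), 'joint_efforts': array([-9.44718522e-04, -5.39589930e+01,  3.39750481e+01,  1.90746097e-02,
        1.85070594e-04, -2.67903852e-05]), 'position': array([0.1890235 , 0.5688409 , 0.23042452]), 'orientation': array([ 8.10960130e-01,  5.85100778e-01, -7.03549941e-04,  5.02741454e-04]), 'contact_force': array([ 0.03914483, -0.52607423, -0.12784203]), 'torque': array([-0.00460428, -0.02527727, -0.01328438]), 'finger_gap': 0.08548635383567202}
scene {'fx': 346.9872208242077, 'fy': 346.9872208242077, 'cx': 253.53305338729453, 'cy': 191.25865625798912, 'k1': -0.015386675899563699, 'rvec': array([ 1.04563526, -2.07570448,  1.29502397]), 'tvec': array([0.45290253, 0.19621149, 0.63937507])}
top {'fx': 404.38279386235797, 'fy': 404.38279386235797, 'cx': 256.7270771438049, 'cy': 182.86624782492999, 'k1': -0.016470952720255887, 'rvec': array([ 2.14068278, -2.20769832,  0.08462088]), 'tvec': array([0.15790139, 0.53020544, 1.05468555])}
```

View pics/top0.png

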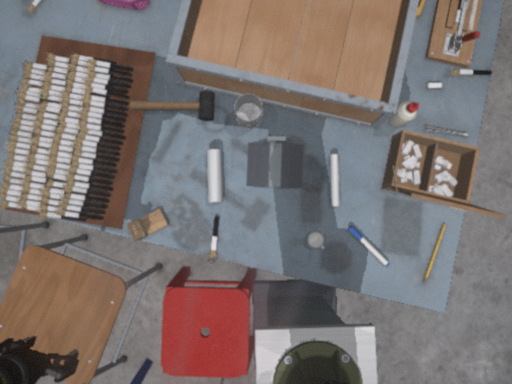

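View pics/scene0.png

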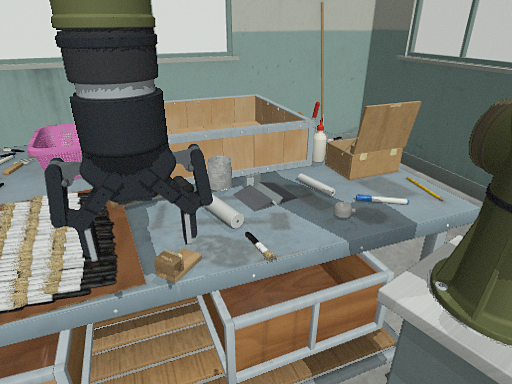

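The top view shows the thick bar at about (215,175), the V-block at about (275,163) with its stop plate at (277,138), and the thin bar at (335,180). The brush is at (214,238) and the can at (248,110). I'll enlarge the middle of the picture and measure there.

```bash
cat > h.py <<'E'
import numpy as np,cv2
from plant import readout,camera
from scipy.spatial.transform import Rotation as R
def K(c): return np.array([[c["fx"],0,c["cx"]],[0,c["fy"],c["cy"]],[0,0,1]])
def D(c): return np.array([c["k1"],0,0,0,0.])
def ext(c):
    if "rvec" in c: return cv2.Rodrigues(c["rvec"])[0],np.array(c["tvec"])
    T=c["T"]; return T[:3,:3].T,-T[:3,:3].T@T[:3,3]
def wrist():
    s=readout.sense();c=camera("wrist")
    T=np.eye(4);T[:3,:3]=R.from_quat(s["orientation"]).as_matrix();T[:3,3]=s["position"]
    c["T"]=T@np.array(c["hand_eye"]);return c
def pt(c,uv,z):
    uv=np.atleast_2d(np.array(uv,float)); n=cv2.undistortPoints(uv[:,None],K(c),D(c))[:,0]
    Rm,t=ext(c); d=np.c_[n,np.ones(len(n))]@Rm; o=-Rm.T@t
    z=np.broadcast_to(z,(len(n),))
    return o+d*((z-o[2])/d[:,2])[:,None]
def proj(c,P):
    Rm,t=ext(c);return cv2.projectPoints(np.array(P,float).reshape(-1,1,3),cv2.Rodrigues(Rm)[0],t,K(c),D(c))[0][:,0]
E
python3 - <<'E'
import cv2,numpy as np
im=cv2.imread("pics/top0.png")
cv2.imwrite("pics/topz.png",cv2.resize(im[90:270,190:390],None,fx=4,fy=3.3333*1.2 if 0 else 3.333,interpolation=cv2.INTER_CUBIC) if 0 else cv2.resize(im[120:270,190:390],None,fx=4,fy=4,interpolation=cv2.INTER_CUBIC))
from h import *
c=camera("top")
Rm,t=ext(c);print("cam",-Rm.T@t)
g=cv2.cvtColor(c["color"],cv2.COLOR_RGB2GRAY)
m=(g>165).astype(np.uint8)
n,l,st,ce=cv2.connectedComponentsWithStats(m)
for i in range(1,n):
    if st[i,4]>100 and 180<ce[i][0]<400 and 100<ce[i][1]<270:
        cn=cv2.findContours((l==i).astype(np.uint8),0,1)[0][0]
        b=cv2.minAreaRect(cn);print(st[i],b,pt(c,[b[0]],0.02))
E
```

```text
cam [0.44312656 0.13505899 1.09718285]
[208 149  12  53 555] ((213.35939025878906, 175.01641845703125), (52.13671875, 10.56063175201416), 88.53119659423828) [[0.55983055 0.25707771 0.02      ]]
[332 154   7  52 310] ((335.0, 179.5), (51.0, 6.0), 90.0) [[ 0.5375955  -0.06786644  0.02      ]]
[361 238  27  27 149] ((373.7500305175781, 251.25003051757812), (35.35533905029297, 3.5355329513549805), 45.0) [[ 0.34479776 -0.16107762  0.02      ]]
```

View pics/topz.png

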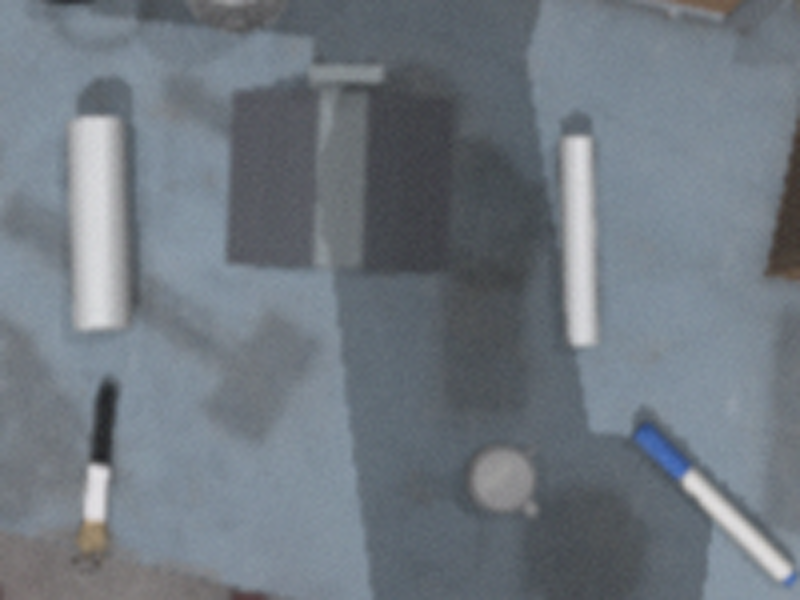

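Run:
```python
from h import *
c=camera("top")
f=lambda u,v:((u+.5)/4-.5+190,(v+.5)/4-.5+120)
L=[("bar FL",68,115,.02),("bar FR",122,115,.02),("bar NL",73,330,.02),("bar NR",130,328,.02),("bar near end",101,330,.0),("bar far end",96,114,.04),
("foot FL",233,92,0),("foot NL",228,263,0),("foot FR",453,98,0),("foot NR",448,270,0),
("crest FL",318,88,.019),("crest NL",313,264,.019),("crest FR",368,88,.019),("crest NR",363,267,.019),
("plate NL",312,81,.046),("plate NR",383,82,.046),("plate FL",310,66,.046),("plate FR",382,66,.046),
("thin FL",562,136,.012),("thin FR",592,136,.012),("thin NL",569,346,.012),("thin NR",598,346,.012),
("brush tip",108,380,.01),("brush end",90,560,.01),("tally",502,480,.03),("can",235,0,.085)]
for n,u,v,z in L: print(n,pt(c,[f(u,v)],z)[0].round(4))
```

```text
bar FL [0.6326 0.2737 0.02  ]
bar FR [0.6314 0.2373 0.02  ]
bar NL [0.4876 0.2733 0.02  ]
bar NR [0.4878 0.2352 0.02  ]
bar near end [0.4879 0.2568 0.    ]
bar far end [0.6292 0.2526 0.04  ]
foot FL [0.6485 0.1626 0.    ]
foot NL [0.5308 0.1693 0.    ]
foot FR [0.6395 0.0118 0.    ]
foot NR [0.5214 0.02   0.    ]
crest FL [0.6458 0.1047 0.019 ]
crest NL [0.5268 0.1119 0.019 ]
crest FR [0.6447 0.071  0.019 ]
crest NR [0.5238 0.0786 0.019 ]
plate NL [0.6455 0.1092 0.046 ]
plate NR [0.6434 0.0626 0.046 ]
plate FL [0.6556 0.1102 0.046 ]
plate FR [0.6541 0.0628 0.046 ]
thin FL [ 0.609  -0.0595  0.012 ]
thin FR [ 0.6084 -0.0798  0.012 ]
thin NL [ 0.467  -0.0577  0.012 ]
thin NR [ 0.4664 -0.0771  0.012 ]
brush tip [0.4538 0.2517 0.01  ]
brush end [0.3348 0.2664 0.01  ]
tally [ 0.3805 -0.0067  0.03  ]
can [0.6918 0.1575 0.085 ]
```

```bash
python3 -m crank '[[0.41,-0.29,0,0,0,-0.135],[0.41,-0.29,0,0,0,-0.135],[0.41,-0.29,0,0,0,-0.135],[0.41,-0.29,0,0,0,-0.135],[0.41,-0.29,0,0,0,-0.135],[0.41,-0.29,0,0,0,-0.135],[0.41,-0.29,0,0,0,-0.135],[0.41,-0.29,0,0,0,-0.135],[0.41,-0.29,0,0,0,-0.135],[0.41,-0.29,0,0,0,-0.135],[0.41,-0.29,0,0,0,-0.135],[0.41,-0.29,0,0,0,-0.1],[0,0,0,0,0,0],[0,0,0,0,0,0]]' 60
python3 - <<'E'
from h import *
s=readout.sense();T=R.from_quat(s["orientation"]).as_matrix();print(np.degrees(np.arctan2(T[1,0],T[0,0])),T[:,2].round(4))
c=wrist();cv2.imwrite("pics/w1.png",c["color"][:,:,::-1])
E
```

```text
time: 1.95
position: [0.5578, 0.3084, 0.231]
orientation: [1.0, 0.003, -0.0, 0.0]
contact_force: [-0.1, -0.7, -0.1]
finger_gap: 0.0598
0.31132849555492165 [-9.e-04 -0.e+00 -1.e+00]
```

View pics/w1.png

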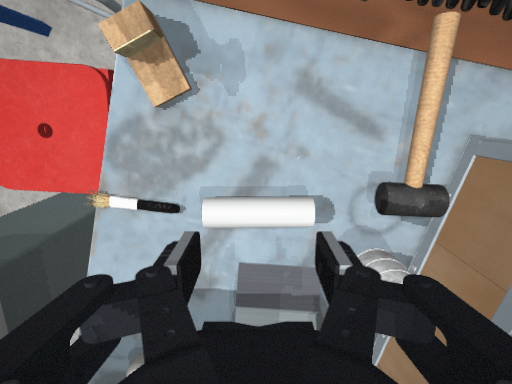

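The wrist picture (right is +x, up is +y) shows the thick bar spanning (203–314, 197–227), with the fingers either side of (260,265). The brush handle end is at (180,208) and the can is at about (385,265). I'll check the bar's pose from this view.

Run:
```python
from h import *
c=wrist()
print("cam",c["T"][:3,3].round(3))
for n,u,v,z in [("ML",203,212.5,.02),("MR",314,212,.02),("TL",203,199,.02),("TR",314,196.5,.02),("BL",203,228,.02),("BR",314,226.5,.02),("brush tip",180,209,.01)]: print(n,pt(c,[(u,v)],z)[0].round(4))
g=cv2.cvtColor(c["color"],cv2.COLOR_RGB2GRAY)
m=np.zeros_like(g);m[185:235,195:325]=(g[185:235,195:325]>190)
print(cv2.minAreaRect(cv2.findNonZero(m)))
print("proj",proj(c,[[.56,.255,.02],[.585,.0915,.019],[.5279,.0951,.019]]))
t=camera("top");g=cv2.cvtColor(t["color"],cv2.COLOR_RGB2GRAY)
for x,y in [(.70,.16)]: pass
for n,u,v,z in [("can base-ish R",263,110,.085),("can near",248,125,.0),("can top c",248,103,.085)]: print(n,pt(t,[(u,v)],z)[0].round(4))
cv2.imwrite("pics/top1.png",t["color"][:,:,::-1])
```

```text
cam [0.555 0.376 0.374]
ML [0.4844 0.2527 0.02  ]
MR [0.6286 0.2544 0.02  ]
TL [0.4852 0.271  0.02  ]
TR [0.6274 0.2753 0.02  ]
BL [0.4835 0.2311 0.02  ]
BR [0.6298 0.2343 0.02  ]
brush tip [0.452 0.254 0.01 ]
((256.8357849121094, 210.41212463378906), (125.03508758544922, 48.314693450927734), 1.5911402702331543)
proj [[261.16813982 211.21428118]
 [277.37778338 318.21519832]
 [237.92040071 315.83392686]]
can base-ish R [0.7156 0.1194 0.085 ]
can near [0.6977 0.1608 0.    ]
can top c [0.7351 0.1572 0.085 ]
```

View pics/top1.png

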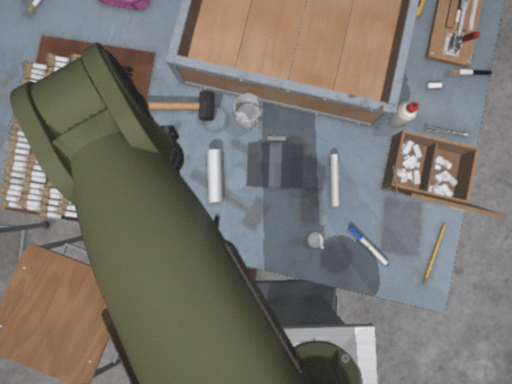

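```bash
python3 -m crank '[[0,0.05,-0.45,0,0,0.015],[0,0,-0.5,0,0,0],[0,0,-0.5,0,0,0],[0,0,-0.5,0,0,0],[0,0,-0.4,0,0,0],[0,0,-0.3,0,0,0],[0,0,-0.2,0,0,0],[0,0,-0.12,0,0,0],[0,0,0,0,0,0],[0,0,0,0,0,0]]'
python3 - <<'E'
from h import *
c=wrist();cv2.imwrite("pics/w2.png",c["color"][:,:,::-1])
c=camera("scene");cv2.imwrite("pics/s2.png",c["color"][:,:,::-1])
E
```

```text
time: 3.35
position: [0.5588, 0.3125, 0.0095]
orientation: [1.0, 0.008, 0.001, -0.0]
contact_force: [0.3, -0.3, 0.3]
finger_gap: 0.0602
```

View pics/w2.png

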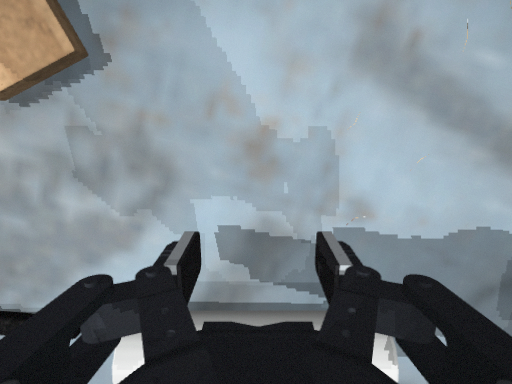

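View pics/s2.png

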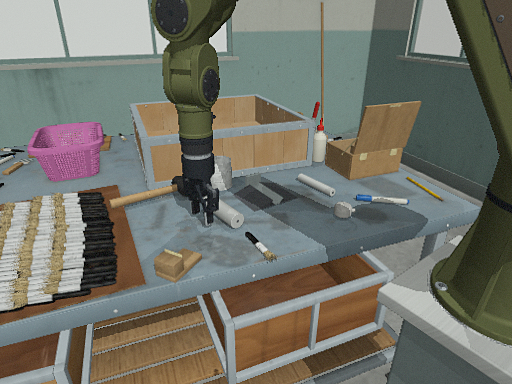

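```bash
python3 -m crank '[[0,-0.08,0,0,0,0],[0,-0.08,0,0,0,0],[0,-0.08,0,0,0,0],[0,-0.05,0,0,0,0],[0,-0.05,0,0,0,0],[-0.005,-0.06,0,0,0,-0.005],[-0.005,-0.07,0,0,0,-0.01],[-0.005,-0.08,0,0,0,-0.01],[-0.005,-0.08,0,0,0,-0.01],[-0.005,-0.08,0,0,0,-0.01],[-0.005,-0.08,0,0,0,-0.01],[-0.005,-0.08,0,0,0,-0.01],[-0.005,-0.08,0,0,0,-0.01],[-0.005,-0.08,0,0,0,-0.01],[-0.005,-0.08,0,0,0,-0.01],[-0.005,-0.08,0,0,0,0],[0,-0.08,0,0,0,0],[0,-0.08,0,0,0,0]]'
python3 - <<'E'
from h import *
s=readout.sense();T=R.from_quat(s["orientation"]).as_matrix();print(np.degrees(np.arctan2(T[1,0],T[0,0])),s["position"],s["contact_force"])
for n in ("top","scene"):
    c=camera(n);cv2.imwrite(f"pics/{n}3.png",c["color"][:,:,::-1])
a=cv2.imread("pics/top3.png")[120:270,190:390];b=cv2.imread("pics/scene3.png")[140:290,160:360]
cv2.imwrite("pics/c3.png",cv2.resize(np.hstack([a,b]),None,fx=2,fy=2,interpolation=cv2.INTER_CUBIC))
E
```

```text
time: 5.7
position: [0.5541, 0.2105, 0.0086]
orientation: [1.0, -0.029, 0.0, -0.0]
contact_force: [-0.2, -0.4, 0.6]
finger_gap: 0.0602
-3.3028213684844223 [0.55407457 0.2105065  0.00857347] [-0.21188648 -0.38508108  0.59448085]
```

View pics/c3.png

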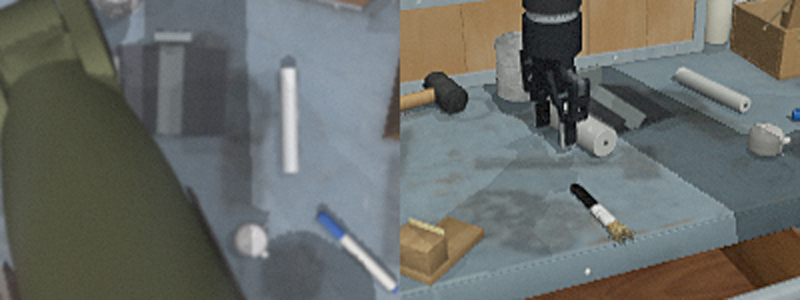

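The scene view shows the bar at the foot of the ramp, just ahead of the fingers, with its near end at scene pixel (261,210). I'll measure that end.

Run:
```python
from h import *
c=camera("scene")
cv2.imwrite("pics/s3z.png",cv2.resize(c["color"][170:230,215:300,::-1],None,fx=9,fy=9,interpolation=cv2.INTER_CUBIC))
print(pt(c,[(261,210)],.02), proj(c,[[.485,.18,.02],[.484,.17,.02]]))
```

```text
[[0.49548282 0.17262634 0.02      ]] [[261.22010952 212.45326196]
 [264.54850844 211.45961029]]
```

View pics/s3z.png

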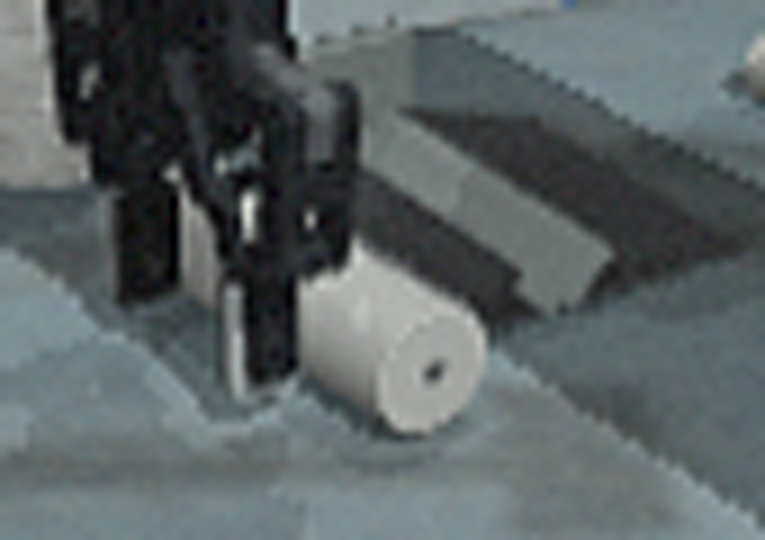

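```bash
python3 -m crank '[[-0.003,-0.05,0,0,0,0],[-0.003,-0.05,0,0,0,0],[-0.004,-0.06,0.012,0,0,0],[-0.004,-0.06,0.016,0,0,0],[-0.004,-0.06,0.016,0,0,0],[-0.004,-0.06,0.016,0,0,0],[-0.004,-0.06,0.016,0,0,0],[-0.004,-0.06,0.016,0,0,0],[-0.004,-0.06,0.016,0,0,0]]'
python3 - <<'E'
from h import *
s=readout.sense();T=R.from_quat(s["orientation"]).as_matrix();print(np.degrees(np.arctan2(T[1,0],T[0,0])),s["position"],s["contact_force"])
c=camera("scene")
cv2.imwrite("pics/s4z.png",cv2.resize(c["color"][150:230,215:315,::-1],None,fx=7,fy=7,interpolation=cv2.INTER_CUBIC))
E
```

```text
time: 6.98
position: [0.5527, 0.174, 0.0178]
orientation: [1.0, -0.028, 0.001, -0.002]
contact_force: [0.4, 6.2, 3.6]
finger_gap: 0.0601
-3.2422724285249656 [0.55274075 0.17398997 0.01781694] [0.39157963 6.19085517 3.60771546]
```

View pics/s4z.png

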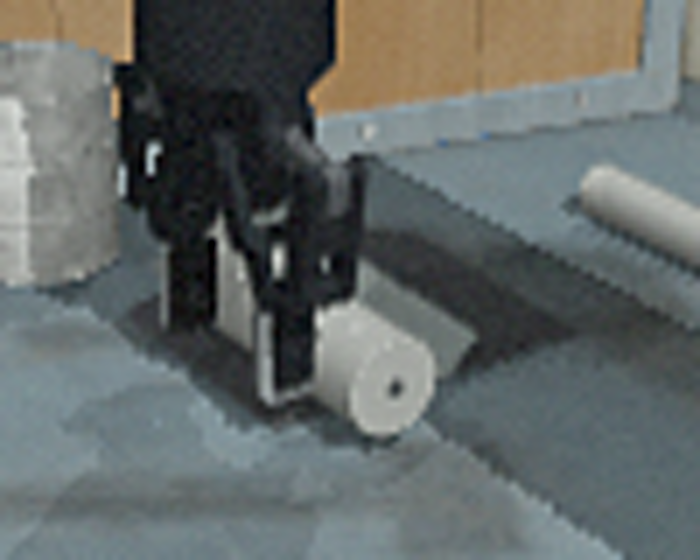

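The bar is partway up the ramp, with both fingers on it and a push of 6 N. I'll carry on over the crest.

```bash
python3 -m crank '[[-0.004,-0.06,0.016,0,0,0],[-0.004,-0.06,0.016,0,0,0],[-0.004,-0.06,0.016,0,0,0],[-0.004,-0.06,0.016,0,0,0],[-0.004,-0.06,0.016,0,0,0],[-0.004,-0.06,0.016,0,0,0],[-0.003,-0.05,0.01,0,0,0],[-0.003,-0.05,0,0,0,0],[0,0,0,0,0,0],[0,0,0,0,0,0]]'
python3 - <<'E'
from h import *
s=readout.sense();T=R.from_quat(s["orientation"]).as_matrix();print(np.degrees(np.arctan2(T[1,0],T[0,0])),s["position"],s["contact_force"])
c=camera("scene")
cv2.imwrite("pics/s5z.png",cv2.resize(c["color"][150:230,215:315,::-1],None,fx=7,fy=7,interpolation=cv2.INTER_CUBIC))
E
```

```text
time: 8.28
position: [0.5488, 0.137, 0.0242]
orientation: [1.0, -0.029, -0.0, 0.0]
contact_force: [-0.1, 0.5, -0.2]
finger_gap: 0.0607
-3.3231820934692724 [0.54884822 0.137017   0.02424171] [-0.12304447  0.4723928  -0.15320562]
```

View pics/s5z.png

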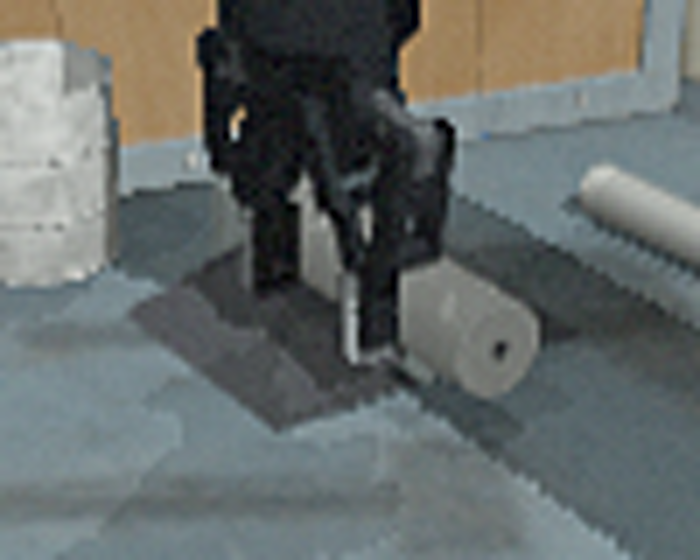

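The bar looks seated: its near-end hub is at zoomed (500,348) and there's no force on the tool. I'll back the tool off and up, then measure.

```bash
python3 -m crank '[[0.01,0.15,0,0,0,0],[0.01,0.25,0.05,0,0,0],[0,0.2,0.4,0,0,0],[0,0,0.7,0,0,0],[0,0,0.7,0,0,0],[-0.6,0,0.3,0,0,0],[-0.6,0,0,0,0,0],[-0.6,0,0,0,0,0],[0,0,0,0,0,0],[0,0,0,0,0,0]]' 0
python3 - <<'E'
from h import *
s=readout.sense();T=R.from_quat(s["orientation"]).as_matrix();print(np.degrees(np.arctan2(T[1,0],T[0,0])),s["position"],s["contact_force"])
t=camera("top");c=camera("scene");w=wrist()
print("near hub",pt(c,[(286,199.2)],.031))
cv2.imwrite("pics/s6z.png",cv2.resize(c["color"][150:230,215:315,::-1],None,fx=7,fy=7,interpolation=cv2.INTER_CUBIC))
cv2.imwrite("pics/t6z.png",cv2.resize(t["color"][120:270,190:390,::-1],None,fx=4,fy=4,interpolation=cv2.INTER_CUBIC))
cv2.imwrite("pics/w6.png",w["color"][:,:,::-1])
E
```

```text
time: 9.57
position: [0.4165, 0.1835, 0.1865]
orientation: [1.0, -0.028, 0.001, -0.0]
contact_force: [1.0, -0.6, 0.3]
finger_gap: 0.0001
-3.2362115816524577 [0.41652897 0.18350627 0.18653465] [ 0.99914794 -0.61177821  0.29688495]
near hub [[0.48698897 0.09502092 0.031     ]]
```

View pics/t6z.png

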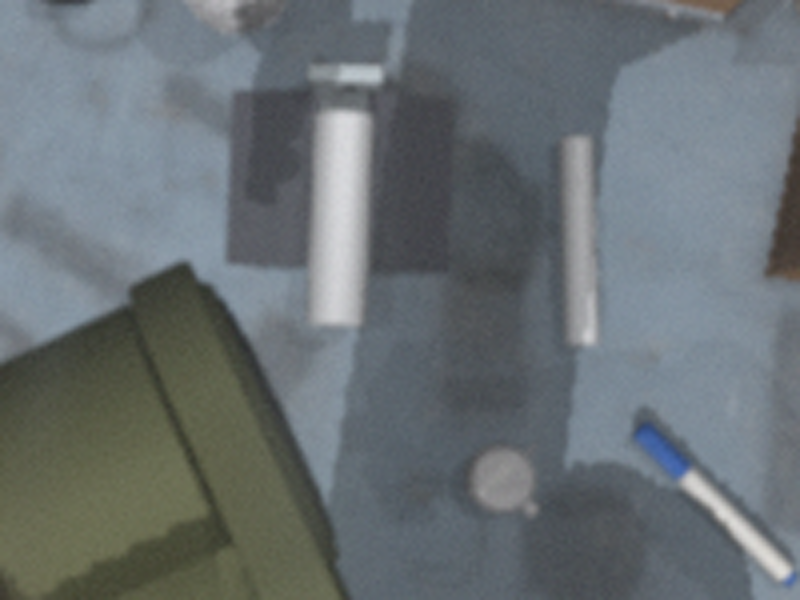

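View pics/w6.png

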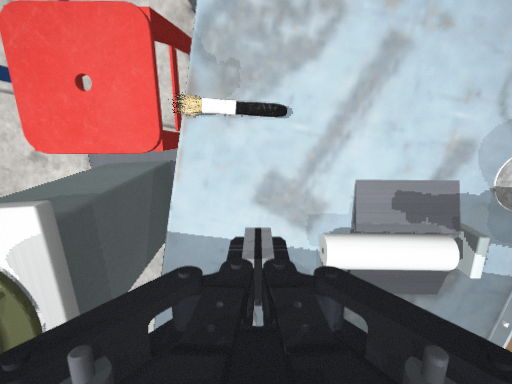

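View pics/s6z.png

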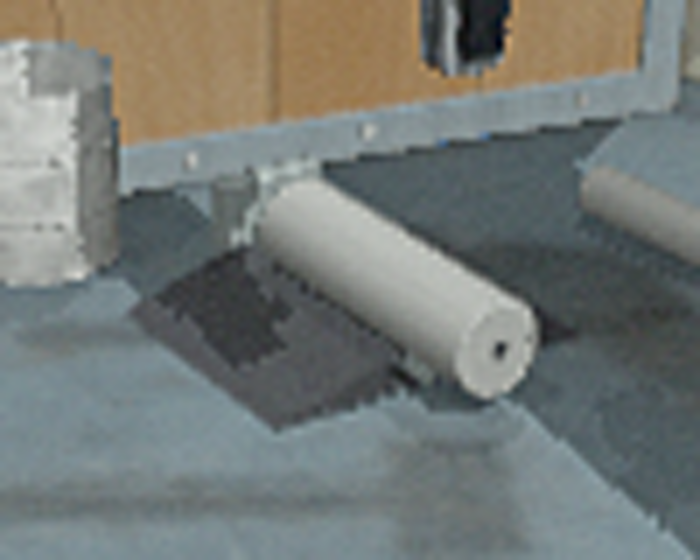

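The thick bar is seated parallel in the V. In the top zoom it runs from (343,110) to (336,326), short of the stop plate at (346,85). Nothing else has moved. I'll turn the tool so the 22 mm finger side faces the bar's end, and first check which way joint 6 has room.

Run:
```python
from h import *
t=camera("top")
f=lambda u,v:((u+.5)/4-.5+190,(v+.5)/4-.5+120)
for n,u,v,z in [("near",336,327,.02),("farL",315,110,.031),("farR",372,110,.031),("nL",309,325,.031),("nR",363,325,.031),("far top",343,108,.051)]: print(n,pt(t,[f(u,v)],z)[0].round(4))
print(readout.sense()["joint_positions"].round(3))
```

```text
near [0.4843 0.098  0.02  ]
farL [0.6288 0.1075 0.031 ]
farR [0.6276 0.0695 0.031 ]
nL [0.4857 0.1162 0.031 ]
nR [0.4846 0.0806 0.031 ]
far top [0.626  0.0897 0.051 ]
[ 0.413  0.067 -0.455  1.048 -0.     2.042]
```

```bash
python3 -m crank '[[0.045,-0.112,0,0,0,0.2],[0.045,-0.112,0,0,0,0.2],[0.045,-0.112,0,0,0,0.2],[0.045,-0.112,0,0,0,0.2],[0.045,-0.112,0,0,0,0.2],[0.045,-0.112,0,0,0,0.2],[0.045,-0.112,0,0,0,0.2],[0.045,-0.112,0,0,0,0.2],[0.045,-0.112,0,0,0,0.2],[0.04,-0.112,0,0,0,0.2],[0,0,-0.3,0,0,0],[0,0,-0.4,0,0,0],[0,0,-0.4,0,0,0],[0,0,-0.4,0,0,0],[0,0,-0.35,0,0,0],[0,0,-0.25,0,0,0],[0,0,-0.12,0,0,0],[0,0,0,0,0,0],[0,0,0,0,0,0]]' 0
python3 - <<'E'
from h import *
s=readout.sense();T=R.from_quat(s["orientation"]).as_matrix();print(np.degrees(np.arctan2(T[1,0],T[0,0])),s["position"],s["contact_force"])
c=camera("scene")
cv2.imwrite("pics/s7z.png",cv2.resize(c["color"][150:230,235:335,::-1],None,fx=7,fy=7,interpolation=cv2.INTER_CUBIC))
E
```

```text
time: 12.15
position: [0.4499, 0.0985, 0.02]
orientation: [0.727, 0.686, 0.0, 0.0]
contact_force: [0.2, 0.1, 0.1]
finger_gap: 0.0001
86.68640117575731 [0.44993999 0.09849988 0.01998408] [0.18404411 0.05509356 0.14900095]
```

View pics/s7z.png

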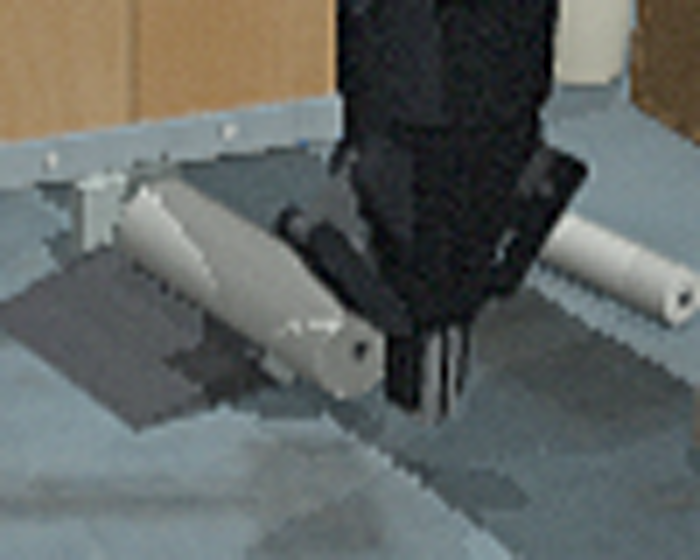

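The closed fingers are on the V's line, about 25 mm short of the bar's near-end hub, which is at zoomed (360,350). Now I'll push endways.

```bash
python3 -m crank '[[0.06,-0.004,0,0,0,0],[0.06,-0.004,0,0,0,0],[0.06,-0.004,0,0,0,0],[0.06,-0.004,0,0,0,0],[0.04,-0.002,0,0,0,0],[0.04,-0.002,0,0,0,0],[0.04,-0.002,0,0,0,0],[0.04,-0.002,0,0,0,0],[0.04,-0.002,0,0,0,0],[0.03,-0.002,0,0,0,0],[0.03,-0.002,0,0,0,0],[0.02,-0.001,0,0,0,0]]'
python3 -m crank '[[0.015,-0.001,0,0,0,0],[0.015,-0.001,0,0,0,0]]'
python3 -m crank '[[0.015,-0.001,0,0,0,0],[0.015,-0.001,0,0,0,0]]'
```

```text
time: 13.7
position: [0.4883, 0.096, 0.0193]
orientation: [0.727, 0.686, -0.0, 0.0]
contact_force: [-2.3, -0.9, -1.0]
finger_gap: 0.0003
time: 13.95
position: [0.4904, 0.0959, 0.0193]
orientation: [0.727, 0.686, -0.0, -0.0]
contact_force: [-3.5, -1.4, -1.9]
finger_gap: -0.0001
time: 14.2
position: [0.4926, 0.0958, 0.0193]
orientation: [0.727, 0.686, -0.0, -0.0]
contact_force: [-2.4, -0.2, -1.3]
finger_gap: 0.0
```

```bash
python3 -m crank '[[0.015,-0.001,0,0,0,0],[0.015,-0.001,0,0,0,0]]'
python3 -m crank '[[0.015,-0.001,0,0,0,0],[0.01,-0.001,0,0,0,0]]'
python3 - <<'E'
from h import *
c=camera("scene")
cv2.imwrite("pics/s8z.png",cv2.resize(c["color"][150:230,235:335,::-1],None,fx=7,fy=7,interpolation=cv2.INTER_CUBIC))
E
```

```text
time: 14.45
position: [0.4946, 0.0956, 0.0193]
orientation: [0.727, 0.686, -0.0, -0.0]
contact_force: [-5.3, 0.6, 2.6]
finger_gap: 0.0
time: 14.7
position: [0.4945, 0.0956, 0.0191]
orientation: [0.727, 0.686, -0.001, -0.002]
contact_force: [-9.8, 1.1, 5.5]
finger_gap: -0.0002
```

View pics/s8z.png

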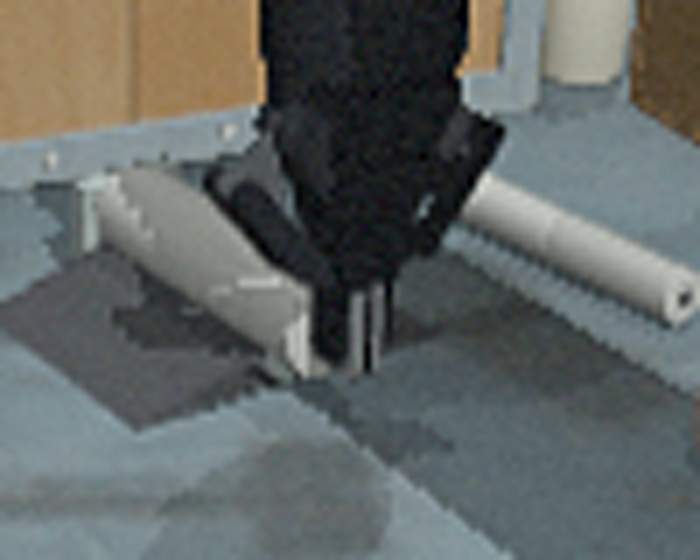

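The tool has stalled at x = 0.4945 m, as predicted, and the force is building to 10 N. The bar is against the stop plate, so I'll retreat and look again.

```bash
python3 -m crank '[[-0.05,0.003,0,0,0,0],[-0.15,0.009,0,0,0,0],[-0.3,0.018,0,0,0,0],[-0.1,0.006,0.4,0,0,0],[0,0.3,0.6,0,0,0],[0,0.5,0.6,0,0,0],[0,0.5,0.6,0,0,0],[0,0.5,0,0,0,0],[0,0,0,0,0,0],[0,0,0,0,0,0],[0,0,0,0,0,0],[0,0,0,0,0,0]]'
python3 - <<'E'
from h import *
t=camera("top");c=camera("scene")
a=cv2.resize(t["color"][120:270,190:390,::-1],None,fx=4,fy=4,interpolation=cv2.INTER_CUBIC)
b=cv2.resize(c["color"][150:230,235:335,::-1],None,fx=7,fy=7,interpolation=cv2.INTER_CUBIC)
cv2.imwrite("pics/t9.png",a);cv2.imwrite("pics/s9.png",b)
print(readout.sense()["contact_force"])
E
```

```text
time: 16.25
position: [0.4516, 0.2323, 0.184]
orientation: [0.728, 0.686, -0.0, -0.0]
contact_force: [0.2, 0.2, 0.7]
finger_gap: 0.0001
[-0.55687077 -0.06480409  0.2716701 ]
```

View pics/t9.png

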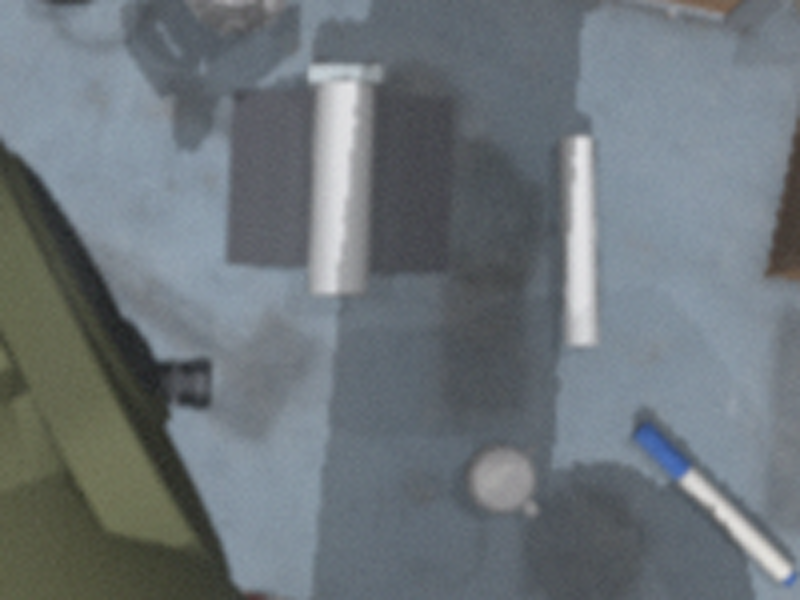

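View pics/s9.png

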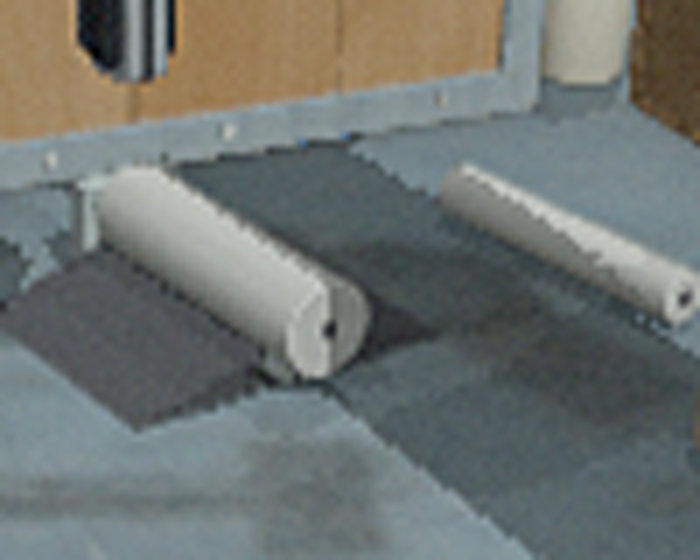

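The top view shows the bar's far end meeting the plate at (344,80) with no gap, and its near end at (338,295). It lies flat in the V, and the thin bar, tally counter and marker are at their original pixels. I'm handing the job in.

Run:
```python
from plant import r
print(r.job_done())
```

```text
the job is handed in; nothing more can be done
None
```

The thick bar is seated in the V with its far end against the stop plate. I handed the job in at about 16 s of the 51 s; it reports no verdict, so the result below rests on my own checks.

- **Rolling and ramp:** I put both fingertips, opened to 60 mm, against the bar's left side and rolled it over the bench. I turned it to the V's angle on the way, then pushed it up the ramp (6 N measured partway up) until it dropped into the V.
- **Endways push:** With the fingers closed, I pushed its near end about 20 mm along the V. The tool stalled at x = 0.4945 m, where I had expected contact with the plate, and the force rose to 10 N.
- **Last pictures:** After backing off, I saw no gap at the plate, and the bar was lying flat and in line with the V. The thin bar, tally counter and marker were at their original pixels, and the tool was clear with no force on it.
- **Not fully checked:** I did not measure the bar's final position in the V-block's frame; I judged it from the stall and the pictures. The brush and height gauge were out of view in the last enlarged pictures. The brush was last seen in its place after seating, and the tool did not go near the gauge at working height.
- **Disagreements:** The views differed by 2 to 4 mm on the bar's position before pushing. The near-end estimates while it was seated ranged from x = 0.484 to 0.487 m.

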